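Line up a cover's hinge knuckle in the pinning jig and hold it

ROBOT

A 6-joint arm with a two-finger parallel gripper is mounted at the origin on the work surface. World frame = base frame: x ahead of the robot, y to its left, z up, the work surface at z = 0. Lengths are in m, angles in rad, forces in N, time in s.
With the tool pointing down it reaches from about 0.35 to 0.975 m from the base axis. Payload 4.9 kg.
Tool frame: the origin (TCP) lies on the centre line of the jaws, within the pads' length; the fingertips stand 14 mm ahead of it and the grasp point (between the pads) lies 5 mm behind it; z points along the fingers, y is the line along which they close (so a half turn about z gives the same grasp; the last joint's range is limited). The gripper opens to 85 mm and grips with 20 to 120 N. Pads are 22 mm wide; open, the fingers measure 114 mm over their backs; the gripper's body (76 mm by 85 mm) begins 54 mm behind the grasp point. The pads swing forward as they close: fully open they stand 13 mm farther back than shut.
Start: joints at [1.115, 0.053, 1.613, -0, 1.476, -0.119], TCP at [0.207, 0.59, 0.245] pointing down, gripper open.
Joint ranges: [-3.01, 3.01], [-1.01, 2.22], [0.06, 2.58], [-1.02, 4.17], [0.09, 2.62], [-3.14, 3.14]. Speed limits (rad/s): [2.57, 2.57, 3.14, 3.14, 3.14, 3.14].

INTERFACE

Orientations are given as a unit quaternion [w, x, y, z].
In Python, from plant import * gives the robot as it stands.
- The arm moves only by the tool send_rows, never from a script. Its argument "steps" is a list of rows, each an object with "translation": the shift along the tool's x, y, z in cm, a list of three; "delta_rot": the turn, a rotation vector about the tool's x, y, z in rad, a list of three; "jaw": the finger opening in cm, from 0 to 8.54. In form: [{"translation": [dx, dy, dz], "delta_rot": [rx, ry, rz], "jaw": jaw}, ...]. A call has exactly 8 rows; each row is the pose to reach, as a shift and turn from the pose commanded when the call began, along the tool's axes at that moment; what a row does not reach only later rows make up. A row lasts 1/10 s, in which the tool goes at most 50 mm and 8.59 degrees, less where a joint would pass 70% of its speed; a pose out of reach is approached as far as the arm can. A call with a gripper value outside its range is refused whole. The fingers move at their own pace and stop on an object; the grip force is fixed at half the most. Time passes only in rows, so rows that repeat a pose let the fingers close, or fill a call up. It gives the time, the measured TCP pose, the force, the opening and the grip force at its end, in the units of the state.
- state(): the state, without advancing time (a new reading comes with each control period).
- grab_frame(name): name is "side" or "top" or "wrist"; returns a dict with "pixels" (480x640x3 uint8, blue, green, red), "range_z" (480x640 float32, m along the optical axis (not along the pixel's ray), 0 where there is no reading), "fx", "fy", "cx", "cy" (pixels), "dist" ([k1, k2, p1, p2, k3] as OpenCV has them; the pictures are not rectified), "rvec" (rotation vector, rad) and "tvec" (3), from world to camera coordinates, as OpenCV has them. Camera axes: x right, y down, z forward; pixel columns grow to the right and rows downward; lengths in m; the calibration is good to about 2 mm. A picture is of the moment at which its call begins.
- job_done(): hands the job in; it is judged then, once.
The state is a dict: "time": time; "joint_pos": joint angles; "joint_vel": joint speeds; "joint_efforts": joint torques, N m; "tool_pos": TCP position; "tool_rot": TCP orientation; "contact_force": force on the tool from outside, world axes, zero at the start; "ft_torque": the same for the moment, N m; "gripper_width": opening from 0.0 (shut) to 1.0 (fully open); "grasp_force": force on a finger pad.
Only numpy, scipy, OpenCV 4.12 (cv2) and the standard library are available. Lean on these libraries where they do the work, as an engineer would, in place of code of your own. Each camera call takes 0.05 s, during which the arm holds its last target. There are 200 camera calls.

TASK

On the hinge jig, first draw the steel hinge pin back by its red knob until the pin is out of the gap between the two fixed knuckles. Then take the white cover out of the rack, lower its steel knuckle into that gap with the cover standing upright, press it down until the orange sprung cradle bottoms and the knuckle holes line up, and finish while still gripping the cover and holding it down like that. Leave the blue cover, screwdriver and tape roll where they are.

Things in the scene. Friction and masses are not known exactly. Their poses are not given: they have to be found in the camera images.
- jig: Fixed hinge jig. Origin on the table under the hinge, z up, y along the hinge, x to the grey jamb block (x 30 to 75 mm, y +-55 mm, 62 mm high) with the fixed steel leaf. Base plate x -50 to 80, y -70 to 210, 12 mm thick. Two fixed knuckles, barrels 18 mm across, at y -47.5 to -19.5 and 19.5 to 47.5 mm (39 mm gap), rims bevelled 3 mm. Beyond, y 75 to 212, a rail and stop under the pin, 60 mm high.
- jig_hole (a point): Point on the fixed knuckles' hole axis, in the middle of the gap, 65 mm above the table; axes as the jig's. The cover's knuckle hole belongs here.
- pin (a joint): Travel of the 7 mm hinge pin along the jig's +y, in m: 0 = fully in, through both knuckles; 0.085 = drawn out to its stop. It starts with its tip in the gap; the tip leaves the gap, into the bore of the +y knuckle, at 0.0655: draw it past that. It stays where it is left (friction about 2 N).
- pin_knob (a point): Middle of the grip of the pin's upright red knob, 14 mm across and 28 mm high, 24 mm above the hole axis (knob from 75 to 103 mm above the table), free on all sides; it moves with the pin.
- cradle (a joint): How far the orange sprung V cradle in the gap is pressed down, in m: 0 = up, 0.008 = bottomed. The V (45 degree sides, 20 mm wide mouth) centres the cover's knuckle across the hinge; a knuckle lying in it is 8 mm above the fixed holes when it is up, in line with them when bottomed. Spring about 5 N at first, 8 N at the bottom; it lifts the cover again if let go.
- rack: Fixed black rack, base 75 (x) x 212 (y) x 8 mm, origin under its centre on the table. Two places side by side at y = +50 and -50 mm; in each a cover stands upright, the ends of its plate in 6 mm wide grooves between posts 75 mm high. A cover must rise straight up 40 mm to come out.
- cover: White cover on a steel knuckle, about 120 g, same front and back. Origin at the centre of its knuckle hole (24 mm above the table in the rack), y along the hole, z up the cover, x across its thickness. Barrel 18 mm across, 34 mm long, ends bevelled 3 mm. Plate 4 mm thick, 70 mm wide, 16 to 66 mm above the hole; on top a grip bar 12 mm thick (x), 56 mm long (y), 58 to 80 mm above the hole.
- cover_grip (a point): Middle of the white cover's grip bar, 69 mm above its hole; axes as the cover's. Grip it from above, fingers closing along x.
- cover_hole (a point): Centre of the white cover's knuckle hole (same point as the cover's origin).
- blue_cover: Cover of the same shape in blue, in the rack's other place. To be left alone. Origin at the centre of its knuckle hole.
- screwdriver: Screwdriver lying on the table beyond the jig and rack, to be left alone.
- tape: Roll of orange tape lying on the table, 60 mm across, 24 mm high, origin under its centre. To be left alone.
There are look-alikes about, which are no part of the job. There is more than one size of the cover; the job needs the middle-sized.

How it is judged:
On the way, in this order (a step that is already met when the one before it is completed fails the run):
1. the hinge pin is drawn out of the gap (value of joint pin above 0.064 m), for 0.2 s.
2. the white cover is lifted clear of the rack in the fingers (height (world z) of cover_hole above 0.075 m and contact force between the fingers and cover above 2 N), for 0.2 s.
At the end, for the whole second after the job is handed in: Pin drawn past 0.064; the cover hole in line with the fixed holes (2.5 mm across and in height, 4 mm along, axes within 0.1 rad); cover upright within 0.12 rad, at rest, still gripped (over 3 N); cradle down over 5.5 mm; bystanders within 30 mm of their places (value of joint pin above 0.064 m and x of cover_hole in the frame of jig_hole between -0.0025 and 0.0025 m and y of cover_hole in the frame of jig_hole between -0.004 and 0.004 m and z of cover_hole in the frame of jig_hole between -0.0025 and 0.0025 m and angle between the y axis of cover and the y axis of jig, either way round below 0.1 rad and angle between cover's own z axis and vertical below 0.12 rad and value of joint cradle above 0.0055 m and contact force between the fingers and cover above 3 N and linear speed of cover below 0.02 m/s and distance of each of blue_cover, screwdriver, tape from where it was at the start of the episode below 0.03 m); the arm keeps its last pose, push and grip.
It fails at once if the blue cover is disturbed (distance of blue_cover from where it was at the start of the episode above 0.03 m).
It fails at once if the screwdriver is disturbed (distance of screwdriver from where it was at the start of the episode above 0.03 m).
It fails at once if the tape roll is disturbed (distance of tape from where it was at the start of the episode above 0.03 m).
It also fails if it takes over 48 s, if anything falls off the work surface, if the arm or the gripper's body presses on something with over 40 N, if the wrist force passes 120 N, or if a joint passes its speed limit or range.

## Working session

There is one attempt and no reset: what is moved stays moved. The work goes in short steps, Python scripts to look and compute and a tool call to move; the robot and the scene stay as the last step left them, time stands still between calls to the robot, and variables do not carry over. Pictures are saved under pics/ and viewed, at most 10 in all, crops included, and the job is handed in when it is done.

Besides the shell and the picture viewer there is one more tool, called after "Call:" as name([rows], argument=value, ...), one row to a line, values as JSON. send_rows: Moves the arm, as the interface text tells. Its arguments: {"type":"object","properties":{"steps":{"type":"array","items":{"type":"object","properties":{"translation":{"type":"array","items":{"type":"number"}},"delta_rot":{"type":"array","items":{"type":"number"}},"jaw":{"type":"number"}}}}},"required":["steps"]}

```bash
mkdir -p pics; ls
cat > h.py <<'E'
from plant import *
import numpy as np, cv2
from scipy.spatial.transform import Rotation as R
def snap(n):
    f=grab_frame(n); f['K']=np.array([[f['fx'],0,f['cx']],[0,f['fy'],f['cy']],[0,0,1]]); f['d']=np.array(f['dist'],float)
    f['R']=cv2.Rodrigues(np.array(f['rvec'],float))[0]; f['t']=np.array(f['tvec'],float).ravel(); return f
def rays(f,uv):
    p=cv2.undistortPoints(np.array(uv,float).reshape(-1,1,2),f['K'],f['d']).reshape(-1,2)
    return np.c_[p,np.ones(len(p))]
def onz(f,uv,z):
    c=-f['R'].T@f['t']; r=rays(f,uv)@f['R']; return c+r*((z-c[2])/r[:,2])[:,None]
def cloud(f):
    v,u=np.mgrid[:480,:640]; z=f['range_z'].ravel(); r=rays(f,np.c_[u.ravel(),v.ravel()])
    P=((r*z[:,None])-f['t'])@f['R']; P[z==0]=np.nan; return P.reshape(480,640,3)
E
python3 - <<'E'
from h import *
import pickle
for n in ['top','side']:
    f=snap(n); cv2.imwrite(f'pics/{n}0.png',f['pixels']); pickle.dump(f,open(n+'0.pkl','wb'))
    print(n,-f['R'].T@f['t'],f['R'][2],f['fx'],(f['range_z']>0).mean())
print(state())
E
```

```text
pics
top [ 0.29116244 -0.05067826  1.09717177] [ 0.21880605 -0.02635446 -0.9754124 ] 572.5489795522789 0.995869140625
side [ 0.30718916 -0.63803481  0.50778559] [ 0.2756771   0.7615341  -0.58657305] 487.6242490025803 0.9961295572916666
{'time': 0.1, 'joint_pos': array([ 1.11503045e+00,  5.33014845e-02,  1.61415842e+00,  2.16041175e-05,
        1.47599510e+00, -1.18995400e-01]), 'joint_vel': array([-2.47945627e-04, -8.08353402e-04, -4.85031859e-03,  1.94338832e-04,
        1.88079103e-04,  8.48208503e-05]), 'joint_efforts': array([ 9.81442895e-05, -3.94905818e+01, -3.71362638e+01, -1.89361367e-04,
        3.90054789e-03, -4.66553900e-06]), 'tool_pos': array([0.20627917, 0.58940971, 0.2441783 ]), 'tool_rot': array([-2.74244731e-04,  1.67591591e-01,  9.85856070e-01, -8.89938350e-04]), 'contact_force': array([-0.65684116, -0.13987989, -0.1978266 ]), 'ft_torque': array([-0.06156779,  0.02560608, -0.00562049]), 'grasp_force': 0.0, 'gripper_width': 0.9962677136873601}
```

View pics/top0.png

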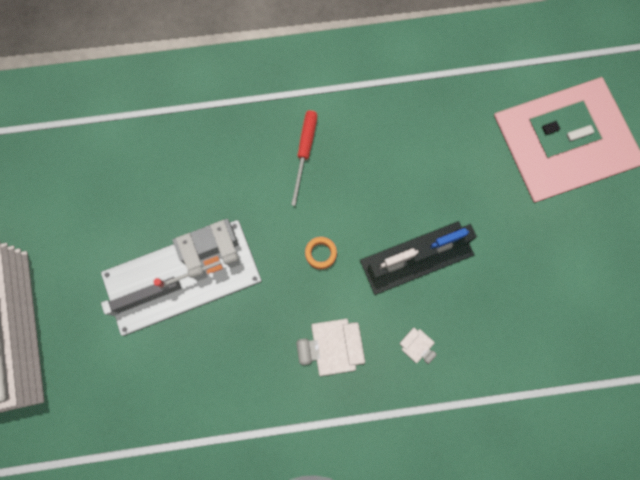

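View pics/side0.png

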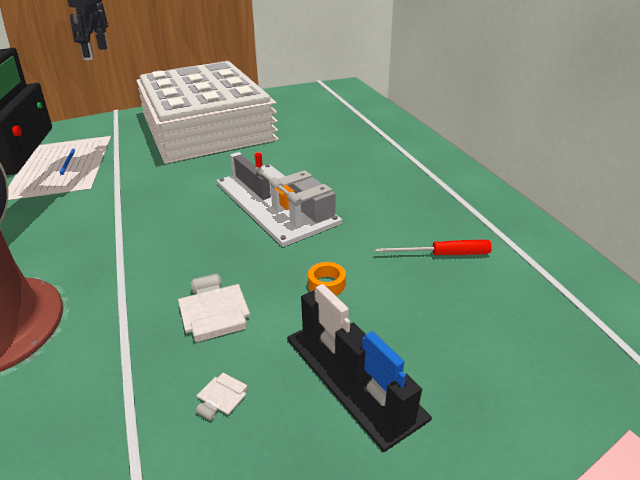

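The top view shows the jig at about (180,275) with its red knob at (158,282) and the rack at (418,258). There are three white covers: one in the rack at (400,258), a large one lying at (338,347) and a small one lying at (418,345). The middle-sized one in the rack fits the task. Blue is at (452,240), the tape at (321,253) and the screwdriver at (303,155).

Run:
```python
from h import *
import pickle
F={n:pickle.load(open(n+'0.pkl','rb')) for n in['top','side']}
f=F['top'];P=cloud(f);z=P[...,2]
hsv=cv2.cvtColor(f['pixels'],cv2.COLOR_BGR2HSV);H,S,V=cv2.split(hsv)
box=lambda a,b,c,d:np.pad(np.ones((d-c,b-a),bool),((c,480-d),(a,640-b)))
def rect(m,name,zz=None):
    v,u=np.nonzero(m); q=P[m] if zz is None else onz(f,np.c_[u,v],zz)
    r=cv2.minAreaRect(q[:,:2].astype(np.float32)*1000); print(name,m.sum(),'rect',np.round(r[0],1),np.round(r[1],1),round(r[2],1),'mean',np.round(q.mean(0)*1000,1),'zp',np.round(np.nanpercentile(P[m][:,2],[5,50,95])*1000,1))
    return cv2.boxPoints(r)
red=((H<8)|(H>172))&(S>150)&(V>90)
rect(red&box(140,175,270,295),'knob',.103)
jig=box(95,270,215,340)&(z>.006)&~np.isnan(z); jig=cv2.morphologyEx(jig.astype('u1'),cv2.MORPH_OPEN,np.ones((3,3)))>0
base=jig&(z<.018)
print(rect(base,'base',.012))
rect(jig&(z>.052)&(z<.068),'jamb+rail')
rect(box(95,270,215,340)&(S>150)&(H<20)&(H>4)&(V>80),'orange')
rk=box(355,480,215,300)
rect(rk&(z<.02)&(V<60)&(z>.004),'rackbase',.008)
w=rk&(S<60)&(V>150)&(z>.07); rect(w,'white',None); 
top=w&(z>.095); rect(top,'whitetop',.104)
b=rk&(H>100)&(H<130)&(S>120); rect(b&(z>.095),'bluetop',.104)
f=F['side'];P=cloud(f)
```

```text
Traceback (most recent call last):
  File "h.py", line 11, in onz
    c=-f['R'].T@f['t']; r=rays(f,uv)@f['R']; return c+r*((z-c[2])/r[:,2])[:,None]
                          ~~~~^^^^^^
  File "h.py", line 8, in rays
    p=cv2.undistortPoints(np.array(uv,float).reshape(-1,1,2),f['K'],f['d']).reshape(-1,2)
      ~~~~~~~~~~~~~~~~~~~^^^^^^^^^^^^^^^^^^^^^^^^^^^^^^^^^^^^^^^^^^^^^^^^^^
cv2.error: OpenCV(4.12.0) /io/opencv/modules/calib3d/src/undistort.dispatch.cpp:347: error: (-215:Assertion failed) CV_IS_MAT(_src) && CV_IS_MAT(_dst) && (_src->rows == 1 || _src->cols == 1) && (_dst->rows == 1 || _dst->cols == 1) && _src->cols + _src->rows - 1 == _dst->rows + _dst->cols - 1 && (CV_MAT_TYPE(_src->type) == CV_32FC2 || CV_MAT_TYPE(_src->type) == CV_64FC2) && (CV_MAT_TYPE(_dst->type) == CV_32FC2 || CV_MAT_TYPE(_dst->type) == CV_64FC2) in function 'cvUndistortPointsInternal'
```

```bash
cat > m.py <<'E'
from h import *
import pickle
F={n:pickle.load(open(n+'0.pkl','rb')) for n in['top','side']}
f=F['top'];P=cloud(f);z=P[...,2]
hsv=cv2.cvtColor(f['pixels'],cv2.COLOR_BGR2HSV);H,S,V=cv2.split(hsv)
print(hsv[278:288,158],np.round(z[250:310:6,150:260:10]*1000))
box=lambda a,b,c,d:np.pad(np.ones((d-c,b-a),bool),((c,480-d),(a,640-b)))
def rect(m,name,zz=None):
    v,u=np.nonzero(m)
    if len(v)<3: print(name,'empty'); return
    q=P[m] if zz is None else onz(f,np.c_[u,v],zz)
    r=cv2.minAreaRect(q[:,:2].astype(np.float32)*1000); print(name,m.sum(),'rect',np.round(r[0],1),np.round(r[1],1),round(r[2],1),'mean',np.round(q.mean(0)*1000,1),'zp',np.round(np.nanpercentile(P[m][:,2],[5,50,95])*1000,1))
    return cv2.boxPoints(r)
red=((H<8)|(H>172))&(S>110)&(V>90)
rect(red&box(140,175,270,295),'knob',.103)
jig=box(95,270,215,340)&(z>.006)&~np.isnan(z); jig=cv2.morphologyEx(jig.astype('u1'),cv2.MORPH_OPEN,np.ones((3,3)))>0
base=jig&(z<.018)
print(rect(base,'base',.012))
rect(jig&(z>.052)&(z<.068),'jamb+rail')
rect(box(95,270,215,340)&(S>110)&(H<20)&(H>4)&(V>80),'orange')
rk=box(355,480,215,300)
rect(rk&(z<.02)&(V<60)&(z>.004),'rackbase',.008)
w=rk&(S<60)&(V>150)&(z>.07); rect(w,'white',None); 
top=w&(z>.095); rect(top,'whitetop',.104)
b=rk&(H>100)&(H<130)&(S>120); rect(b&(z>.095),'bluetop',.104)
E
python3 m.py
```

```text
[[  2  66 211]
 [  1 117 216]
 [  1 141 219]
 [  1 143 221]
 [  1 144 218]
 [  1 145 209]
 [  1 145 185]
 [  2 122 153]
 [  2  69 133]
 [  4  28 129]] [[  2.   7.   9.  61.  65.  61.  53.  62.  65.  10.  -4.]
 [ 12.  14.  12.  61.  67.  38.  12.  10.  72.  10.  10.]
 [ 13.  12.  14.  11.  67.  66.  65.  64.  70.  13.   9.]
 [ 13.  11.  11.  11.  63.  72.  66.  66.  14.  11.   9.]
 [ 11.  13.  13.  12.  74.  65.  12.  13.  10.  13.  13.]
 [ 13. 101.  69.  11.  11.  12.  10.  12.  11.  14.  10.]
 [ 56.  79.  57.  27.  12.   9.  10.  11.   9.  10.   1.]
 [ 59.  44.  13.   9.  12.  14.  12.  11.   7.   1.   0.]
 [ 32.   8.  11.  15.   8.  13.  12.   2.  -1.   3.  -4.]
 [  7.  14.  11.  11.  15.   8.  -7.  -2.  -3.  -3.   3.]]
knob 39 rect [482.5 201.5] [10.5 11.1] 85.4 mean [482.2 202.  103. ] zp [ 91.2 101.1 104.2]
base 6387 rect [505.5 180.8] [130.7 280.7] 13.8 mean [494.2 190.6  12. ] zp [ 7.7 11.  14.5]
[[408.60843  301.60568 ]
 [475.3557    28.911003]
 [602.3135    59.98636 ]
 [535.56616  332.68103 ]]
jamb+rail 2665 rect [520.2 193.1] [ 88.1 267.5] 13.7 mean [525.5 156.9  61.9] zp [55.7 62.2 67.2]
orange 111 rect [507.6 109.3] [24.3 26.5] 11.0 mean [507.7 109.4  67.1] zp [63.6 67.  70.9]
rackbase 1035 rect [ 479.  -275.4] [ 66.7 204.2] 12.7 mean [ 463.3 -284.8    8. ] zp [ 4.7  7.7 12.3]
white 253 rect [ 468.1 -227.1] [12.3 70.9] 14.2 mean [ 467.1 -225.3  101.1] zp [ 89.  102.7 106.1]
whitetop 223 rect [ 467.2 -226.2] [12.5 56.2] 13.9 mean [ 467.2 -226.   104. ] zp [ 99.1 103.  106.2]
bluetop 220 rect [ 490.5 -322.5] [12.7 56.4] 13.4 mean [ 490.6 -322.5  104. ] zp [ 99.1 103.  106.3]
```

```bash
cat >> h.py <<'E'
def plan(x,y,z,yaw):
    """tool delta (cm, rotvec) to a downward pose with tool y at yaw deg; from measured pose"""
    s=state();q=s['tool_rot'];A=R.from_quat([q[1],q[2],q[3],q[0]])
    a=np.radians(yaw);ty=np.array([np.cos(a),np.sin(a),0]);tz=np.array([0,0,-1.]);B=R.from_matrix(np.c_[np.cross(ty,tz),ty,tz])
    print('cm',np.round(A.inv().apply(np.array([x,y,z])-s['tool_pos'])*100,2),'rot',np.round((A.inv()*B).as_rotvec(),3))
E
python3 - <<'E'
from h import *
import pickle
f=pickle.load(open('side0.pkl','rb'));P=cloud(f)
for p in[(205,75),(145,85),(265,105),(160,155),(275,140)]:print(p,np.round(P[p[1],p[0]],3))
plan(.4825,.202,.245,103.8)
E
```

```text
(205, 75) [0.468 0.719 0.118]
(145, 85) [0.304 0.722 0.113]
(265, 105) [0.573 0.474 0.097]
(160, 155) [ 0.307  0.507 -0.001]
(275, 140) [0.593 0.477 0.   ]
cm [-38.87 -27.44  -0.04] rot [-0.002 -0.001 -0.578]
```

Call:
send_rows([
  {"translation": [-4.8,-3.4,0],"delta_rot": [0,0,-0.07],"jaw": 5},
  {"translation": [-9.6,-6.8,0],"delta_rot": [0,0,-0.14],"jaw": 5},
  {"translation": [-14.4,-10.2,0],"delta_rot": [0,0,-0.21],"jaw": 5},
  {"translation": [-18,-12.7,0],"delta_rot": [0,0,-0.29],"jaw": 5},
  {"translation": [-21.6,-15.3,0],"delta_rot": [0,0,-0.36],"jaw": 5},
  {"translation": [-25,-17.6,0],"delta_rot": [0,0,-0.43],"jaw": 5},
  {"translation": [-29,-20.5,0],"delta_rot": [0,0,-0.5],"jaw": 5},
  {"translation": [-32,-22.6,0],"delta_rot": [0,0,-0.578],"jaw": 5},
])

```text
time: 0.9
tool_pos: [0.4346, 0.2685, 0.2449]
tool_rot: [-0.0, -0.121, 0.993, -0.0]
contact_force: [-0.1, -0.1, 0.1]
gripper_width: 0.586
grasp_force: 0.0
```

```bash
python3 -c "
from h import *
plan(.4825,.202,.2,103.8)"
```

```text
cm [-3.05 -7.61  4.49] rot [-0.    -0.     0.002]
```

Call:
send_rows([
  {"translation": [-1.5,-3.8,2],"delta_rot": [0,0,0],"jaw": 4},
  {"translation": [-3.05,-7.6,4.5],"delta_rot": [0,0,0],"jaw": 4},
  {"translation": [-3.05,-7.6,4.5],"delta_rot": [0,0,0],"jaw": 4},
  {"translation": [-3.05,-7.6,4.5],"delta_rot": [0,0,0],"jaw": 4},
  {"translation": [-3.05,-7.6,4.5],"delta_rot": [0,0,0],"jaw": 4},
  {"translation": [-3.05,-7.6,4.5],"delta_rot": [0,0,0],"jaw": 4},
  {"translation": [-3.05,-7.6,4.5],"delta_rot": [0,0,0],"jaw": 4},
  {"translation": [-3.05,-7.6,4.5],"delta_rot": [0,0,0],"jaw": 4},
])

```text
time: 1.7
tool_pos: [0.4815, 0.2051, 0.2009]
tool_rot: [0.001, -0.121, 0.993, 0.0]
contact_force: [-0.6, -0.1, -0.4]
gripper_width: 0.469
grasp_force: 0.0
```

Run:
```python
from h import *
import pickle
f=snap('wrist');cv2.imwrite('pics/w1.png',f['pixels']);pickle.dump(f,open('w1.pkl','wb'))
P=cloud(f)
hsv=cv2.cvtColor(f['pixels'],cv2.COLOR_BGR2HSV);H,S,V=cv2.split(hsv)
m=((H<6)|(H>174))&(S>130)&(V>80)
n,l,st,c=cv2.connectedComponentsWithStats(m.astype('u1'));k=1+st[1:,4].argmax();print(st[k],c[k])
mm=l==k;q=P[mm];t=q[:,2]>np.nanpercentile(q[:,2],95)-.008;q=q[t]
print(np.nanmedian(q,0),np.nanmin(q,0),np.nanmax(q,0),state()['tool_pos'])
```

```text
[   0  339   41   70 1551] [ 18.53707286 373.99226306]
[ 0.75203944 -0.09132693  0.02299874] [ 0.70860494 -0.11692035  0.01728969] [ 0.80739391 -0.07096797  0.02718451] [0.48151349 0.20492608 0.20077821]
```

View pics/w1.png

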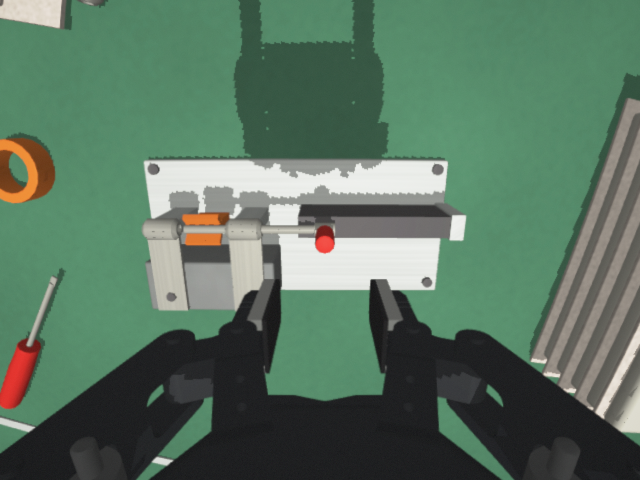

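The wrist view shows the knob top at (325,240), the knuckles at (160,229) and (244,229), and the orange cradle at (206,228). The blob the script picked was the screwdriver, so I'll restrict the mask and refine the estimate.

Run:
```python
from h import *
import pickle
f=pickle.load(open('w1.pkl','rb'));P=cloud(f)
hsv=cv2.cvtColor(f['pixels'],cv2.COLOR_BGR2HSV);H,S,V=cv2.split(hsv)
o=np.array([.5076,.1092]);a=np.radians(13.8);Rj=np.array([[np.cos(a),np.sin(a)],[-np.sin(a),np.cos(a)]])
J=lambda w:np.round((w[:,:2]-o)@Rj.T*1000,1)
m=((H<6)|(H>174))&(S>130)&(V>80);m[:,:300]=0;m[:,350:]=0;m[260:]=0
q=P[m];print(m.sum(),np.nanpercentile(q[:,2],[5,50,95]))
top=q[q[:,2]>.098];print('knob top',top[:,:2].mean(0),J(top[:,:2].mean(0)[None]),top[:,:2].min(0),top[:,:2].max(0))
j=J(P.reshape(-1,3)).reshape(480,640,2);z=P[...,2]
k=(z>.071)&(z<.08)&(abs(j[...,0])<15)
for s in(-1,1):
    s_=k&(j[...,1]*s>15)&(j[...,1]*s<55);print('knuckle',s,np.percentile(j[s_][:,1],[1,99]),np.median(j[s_],0),z[s_].max())
w=(S<60)&(V>170)&(abs(z-.012)<.004)&(j[...,0]>-70)&(j[...,0]<100)&(j[...,1]>-90)&(j[...,1]<230)
v,u=np.nonzero(w);g=onz(f,np.c_[u,v],.012)[:,:2];r=cv2.minAreaRect((g*1000).astype('f4'));print('base',r)
```

```text
415 [0.0827739  0.10205745 0.10347977]
knob top [0.48424296 0.2061636 ] [[ 0.4 99.7]] [0.47847331 0.19990443] [0.49117461 0.21262086]
knuckle -1 [-43.858 -17.842] [  0.6 -30.2] 0.0750505916530952
knuckle 1 [23.48 48.8 ] [ 0.6 36.6] 0.07533648282244872
base ((505.76702880859375, 183.28826904296875), (128.25506591796875, 278.4776611328125), 13.716053009033203)
```

```bash
python3 -c "
from h import *
plan(.4842,.2062,.092,103.8)"
```

```text
cm [-0.28  0.06 10.88] rot [0.    0.001 0.001]
```

Call:
send_rows([
  {"translation": [-0.3,0,4],"delta_rot": [0,0,0],"jaw": 4},
  {"translation": [-0.3,0,7],"delta_rot": [0,0,0],"jaw": 4},
  {"translation": [-0.3,0,9],"delta_rot": [0,0,0],"jaw": 4},
  {"translation": [-0.3,0,10.5],"delta_rot": [0,0,0],"jaw": 4},
  {"translation": [-0.3,0,10.9],"delta_rot": [0,0,0],"jaw": 4},
  {"translation": [-0.3,0,10.9],"delta_rot": [0,0,0],"jaw": 2.5},
  {"translation": [-0.3,0,10.9],"delta_rot": [0,0,0],"jaw": 1},
  {"translation": [-0.3,0,10.9],"delta_rot": [0,0,0],"jaw": 1},
])

```text
time: 2.55
tool_pos: [0.4854, 0.2053, 0.0928]
tool_rot: [0.001, -0.12, 0.993, 0.0]
contact_force: [-0.9, 0.9, 0.3]
gripper_width: 0.136
grasp_force: 58.4
```

Call:
send_rows([
  {"translation": [0,0,0],"delta_rot": [0,0,0],"jaw": 1},
  {"translation": [0,0,0],"delta_rot": [0,0,0],"jaw": 1},
  {"translation": [0,0,0],"delta_rot": [0,0,0],"jaw": 1},
  {"translation": [0,0.3,0],"delta_rot": [0,0,0],"jaw": 1},
  {"translation": [0,0.8,0],"delta_rot": [0,0,0],"jaw": 1},
  {"translation": [0,1.3,0],"delta_rot": [0,0,0],"jaw": 1},
  {"translation": [0,1.7,0],"delta_rot": [0,0,0],"jaw": 1},
  {"translation": [0,2,0],"delta_rot": [0,0,0],"jaw": 1},
])

```text
time: 3.35
tool_pos: [0.4808, 0.2243, 0.0927]
tool_rot: [0.001, -0.12, 0.993, -0.001]
contact_force: [0.3, -2.9, 5.6]
gripper_width: 0.142
grasp_force: 59.2
```

Call:
send_rows([
  {"translation": [0,0.2,0],"delta_rot": [0,0,0],"jaw": 1},
  {"translation": [0,0.4,0],"delta_rot": [0,0,0],"jaw": 1},
  {"translation": [0,0.6,0],"delta_rot": [0,0,0],"jaw": 1},
  {"translation": [0,0.8,0],"delta_rot": [0,0,0],"jaw": 1},
  {"translation": [0,1.0,0],"delta_rot": [0,0,0],"jaw": 1},
  {"translation": [0,1.2,0],"delta_rot": [0,0,0],"jaw": 1},
  {"translation": [0,1.4,0],"delta_rot": [0,0,0],"jaw": 1},
  {"translation": [0,1.5,0],"delta_rot": [0,0,0],"jaw": 1},
])

```text
time: 4.15
tool_pos: [0.4773, 0.2389, 0.0927]
tool_rot: [0.001, -0.12, 0.993, -0.0]
contact_force: [-0.1, -2.0, 6.8]
gripper_width: 0.138
grasp_force: 59.2
```

Run:
```python
from h import *
f=snap('wrist');cv2.imwrite('pics/w2.png',f['pixels']);print(state()['contact_force'])
```

```text
[-1.15059573 -1.86821341  6.07504403]
```

View pics/w2.png

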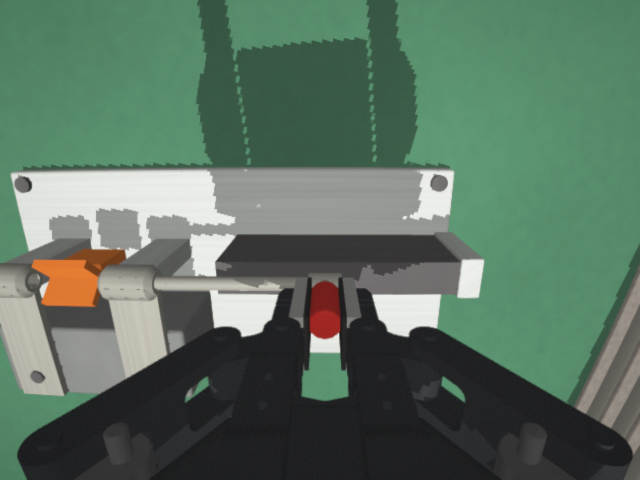

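The pin is held at (325,310), and the cradle gap around (68,280) looks clear. I'll draw a little further for margin.

Call:
send_rows([
  {"translation": [0,0.2,0],"delta_rot": [0,0,0],"jaw": 1},
  {"translation": [0,0.4,0],"delta_rot": [0,0,0],"jaw": 1},
  {"translation": [0,0.6,0],"delta_rot": [0,0,0],"jaw": 1},
  {"translation": [0,0.8,0],"delta_rot": [0,0,0],"jaw": 1},
  {"translation": [0,0.8,0],"delta_rot": [0,0,0],"jaw": 1},
  {"translation": [0,0.8,0],"delta_rot": [0,0,0],"jaw": 1},
  {"translation": [0,0.8,0],"delta_rot": [0,0,0],"jaw": 1},
  {"translation": [0,0.8,0],"delta_rot": [0,0,0],"jaw": 1},
])

```text
time: 5.0
tool_pos: [0.4753, 0.2468, 0.0927]
tool_rot: [0.001, -0.12, 0.993, -0.0]
contact_force: [-0.5, -0.5, 7.0]
gripper_width: 0.138
grasp_force: 59.1
```

Call:
send_rows([
  {"translation": [0,0.2,0],"delta_rot": [0,0,0],"jaw": 1},
  {"translation": [0,0.4,0],"delta_rot": [0,0,0],"jaw": 1},
  {"translation": [0,0.5,0],"delta_rot": [0,0,0],"jaw": 1},
  {"translation": [0,0.6,0],"delta_rot": [0,0,0],"jaw": 1},
  {"translation": [0,0.7,0],"delta_rot": [0,0,0],"jaw": 1},
  {"translation": [0,0.8,0],"delta_rot": [0,0,0],"jaw": 1},
  {"translation": [0,0.8,0],"delta_rot": [0,0,0],"jaw": 1},
  {"translation": [0,0.8,0],"delta_rot": [0,0,0],"jaw": 1},
])

```text
time: 5.8
tool_pos: [0.4734, 0.2545, 0.0927]
tool_rot: [0.001, -0.12, 0.993, -0.0]
contact_force: [-0.8, -2.0, 5.6]
gripper_width: 0.14
grasp_force: 59.1
```

Call:
send_rows([
  {"translation": [0,0,0],"delta_rot": [0,0,0],"jaw": 4},
  {"translation": [0,0,0],"delta_rot": [0,0,0],"jaw": 4},
  {"translation": [0,0,0],"delta_rot": [0,0,0],"jaw": 4},
  {"translation": [0,0,-2],"delta_rot": [0,0,0],"jaw": 4},
  {"translation": [0,0,-6],"delta_rot": [0,0,0],"jaw": 4},
  {"translation": [0,0,-10],"delta_rot": [0,0,0],"jaw": 4},
  {"translation": [0,0,-12],"delta_rot": [0,0,0],"jaw": 4},
  {"translation": [0,0,-12],"delta_rot": [0,0,0],"jaw": 4},
])

```text
time: 6.6
tool_pos: [0.4744, 0.2554, 0.2156]
tool_rot: [0.004, -0.12, 0.993, 0.001]
contact_force: [0.3, 0.0, 0.2]
gripper_width: 0.469
grasp_force: 0.0
```

```bash
python3 -c "
from h import *
plan(.507,.1116,.22,13.8)"
```

```text
cm [  0.26 -14.74  -0.45] rot [0.007 0.005 1.571]
```

Call:
send_rows([
  {"translation": [0,-2,-0.4],"delta_rot": [0,0,0.14],"jaw": 6},
  {"translation": [0,-4,-0.4],"delta_rot": [0,0,0.28],"jaw": 6},
  {"translation": [0,-6,-0.4],"delta_rot": [0,0,0.42],"jaw": 6},
  {"translation": [0,-8,-0.4],"delta_rot": [0,0,0.56],"jaw": 6},
  {"translation": [0,-10,-0.4],"delta_rot": [0,0,0.7],"jaw": 6},
  {"translation": [0.1,-12,-0.4],"delta_rot": [0,0,0.84],"jaw": 6},
  {"translation": [0.2,-14,-0.4],"delta_rot": [0,0,0.98],"jaw": 6},
  {"translation": [0.3,-14.7,-0.4],"delta_rot": [0,0,1.12],"jaw": 6},
])

```text
time: 7.4
tool_pos: [0.5039, 0.1095, 0.2129]
tool_rot: [-0.001, 0.429, 0.903, -0.001]
contact_force: [-0.1, 0.3, -0.2]
gripper_width: 0.699
grasp_force: 0.0
```

```bash
python3 -c "
from h import *
plan(.507,.1116,.22,13.8)"
```

```text
cm [-0.04  0.37 -0.71] rot [-0.003 -0.001  0.444]
```

Call:
send_rows([
  {"translation": [0,0.2,-0.4],"delta_rot": [0,0,0.14],"jaw": 6},
  {"translation": [0,0.4,-0.7],"delta_rot": [0,0,0.28],"jaw": 6},
  {"translation": [0,0.4,-0.7],"delta_rot": [0,0,0.42],"jaw": 6},
  {"translation": [0,0.4,-0.7],"delta_rot": [0,0,0.444],"jaw": 6},
  {"translation": [0,0.4,-0.7],"delta_rot": [0,0,0.444],"jaw": 6},
  {"translation": [0,0.4,-0.7],"delta_rot": [0,0,0.444],"jaw": 6},
  {"translation": [0,0.4,-0.7],"delta_rot": [0,0,0.444],"jaw": 6},
  {"translation": [0,0.4,-0.7],"delta_rot": [0,0,0.444],"jaw": 6},
])

```text
time: 8.2
tool_pos: [0.5076, 0.1136, 0.2222]
tool_rot: [-0.0, 0.614, 0.789, -0.0]
contact_force: [-0.2, 0.3, 0.4]
gripper_width: 0.703
grasp_force: 0.0
```

Run:
```python
from h import *
import pickle
f=snap('wrist');cv2.imwrite('pics/w3.png',f['pixels']);pickle.dump(f,open('w3.pkl','wb'))
P=cloud(f);z=P[...,2];print(state()['tool_pos'])
hsv=cv2.cvtColor(f['pixels'],cv2.COLOR_BGR2HSV);H,S,V=cv2.split(hsv)
o=np.array([.5076,.1092]);a=np.radians(13.8);Rj=np.array([[np.cos(a),np.sin(a)],[-np.sin(a),np.cos(a)]])
j=((P[...,:2]-o)@Rj.T*1000)
k=(z>.069)&(z<.08)&(abs(j[...,0])<9)
for s in(-1,1):
    s_=k&(j[...,1]*s>12)&(j[...,1]*s<58);q=j[s_];print('knuckle',s,s_.sum(),np.percentile(q[:,1],[1,99]),np.median(q,0),np.percentile(q[:,0],[1,99]),z[s_].max())
m=(H>4)&(H<20)&(S>150)&(abs(j[...,1])<30)&(abs(j[...,0])<30);print('orange',np.percentile(j[m],[1,99],axis=0))
plan(.4672,-.2262,.25,13.8)
```

```text
[0.50763059 0.11365039 0.22225493]
knuckle -1 511 [-44.47375153 -17.01419874] [  1.3282612  -29.77270583] [-6.37445628  8.43135647] 0.07547869656931493
knuckle 1 625 [21.87830292 49.74100618] [ 0.99149357 36.90842263] [-6.42774728  8.90327776] 0.07502078134084542
orange [[-10.62916181 -10.81865971]
 [ 13.07553022  16.54842995]]
cm [-31.95 -12.28  -2.77] rot [-0.     0.     0.008]
```

View pics/w3.png

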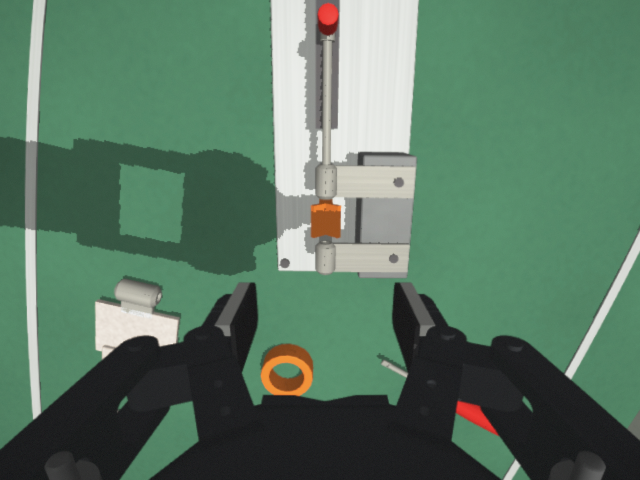

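Call:
send_rows([
  {"translation": [-4.3,-1.6,-1],"delta_rot": [0,0,0],"jaw": 6},
  {"translation": [-8.6,-3.3,-2],"delta_rot": [0,0,0],"jaw": 6},
  {"translation": [-12.9,-5,-2.8],"delta_rot": [0,0,0],"jaw": 6},
  {"translation": [-17.2,-6.6,-2.8],"delta_rot": [0,0,0],"jaw": 6},
  {"translation": [-21.5,-8.3,-2.8],"delta_rot": [0,0,0],"jaw": 6},
  {"translation": [-25.8,-10,-2.8],"delta_rot": [0,0,0],"jaw": 6},
  {"translation": [-30,-11.6,-2.8],"delta_rot": [0,0,0],"jaw": 6},
  {"translation": [-32,-12.3,-2.8],"delta_rot": [0,0,0.008],"jaw": 6},
])

```text
time: 9.05
tool_pos: [0.4662, -0.2299, 0.2505]
tool_rot: [0.0, 0.619, 0.786, -0.0]
contact_force: [0.7, 0.7, 0.4]
gripper_width: 0.7
grasp_force: 0.0
```

Call:
send_rows([
  {"translation": [0,0,0],"delta_rot": [0,0,0],"jaw": 6},
  {"translation": [0,0,0],"delta_rot": [0,0,0],"jaw": 6},
  {"translation": [0,0,0],"delta_rot": [0,0,0],"jaw": 6},
  {"translation": [0,0,0],"delta_rot": [0,0,0],"jaw": 6},
  {"translation": [0,0,0],"delta_rot": [0,0,0],"jaw": 6},
  {"translation": [0,0,0],"delta_rot": [0,0,0],"jaw": 6},
  {"translation": [0,0,0],"delta_rot": [0,0,0],"jaw": 6},
  {"translation": [0,0,0],"delta_rot": [0,0,0],"jaw": 6},
])

```text
time: 9.85
tool_pos: [0.467, -0.2266, 0.2503]
tool_rot: [0.0, 0.617, 0.787, 0.0]
contact_force: [0.4, -0.4, 0.2]
gripper_width: 0.703
grasp_force: 0.0
```

Run:
```python
from h import *
import pickle
f=snap('wrist');pickle.dump(f,open('w4.pkl','wb'))
P=cloud(f);z=P[...,2];print(state()['tool_pos'])
hsv=cv2.cvtColor(f['pixels'],cv2.COLOR_BGR2HSV);H,S,V=cv2.split(hsv)
o=np.array([.4672,-.2262])
m=(S<60)&(V>140)&(z>.098)&(z<.115)&(np.hypot(*(np.moveaxis(P[...,:2]-o,2,0)))<.06)
v,u=np.nonzero(m);print(u.min(),u.max(),v.min(),v.max(),np.median(z[m]))
g=onz(f,np.c_[u,v],.104)[:,:2];print(cv2.minAreaRect((g*1000).astype('f4')),g.mean(0))
c=f['pixels'][max(0,int(v.mean())-150):int(v.mean())+150,max(0,int(u.mean())-200):int(u.mean())+200]
cv2.imwrite('pics/w4.png',cv2.resize(c,None,fx=2,fy=2))
```

```text
[ 0.46699399 -0.22668488  0.25032511]
321 334 185 250 0.10368431703757502
((468.5417175292969, -223.50650024414062), (10.912862777709961, 54.86564636230469), 13.775405883789062) [ 0.46819772 -0.22282791]
```

View pics/w4.png

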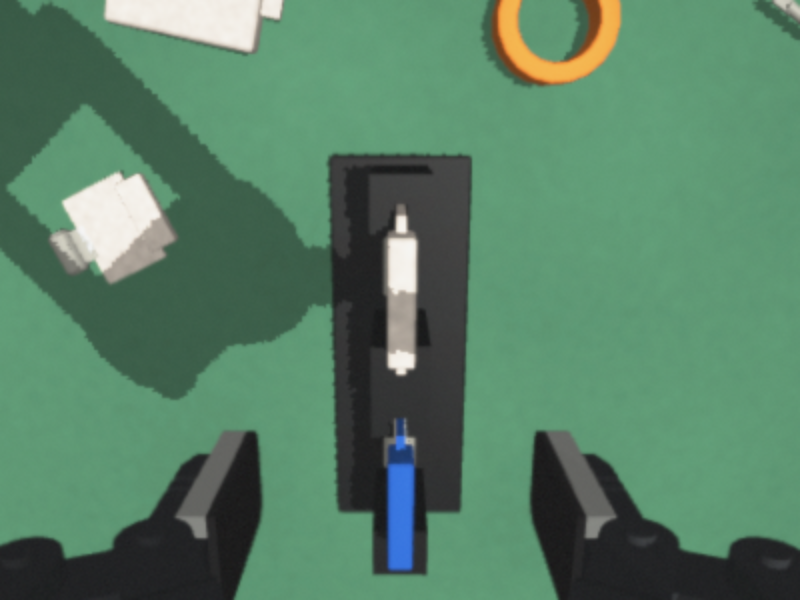

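The crop confirms it: the white bar at crop (400,300) is in the rack, with blue at (400,510). The small and large look-alikes are lying on the table. I'll descend onto the white bar.

```bash
python3 -c "
from h import *
plan(.4682,-.2242,.088,13.8)"
```

```text
cm [ 0.21  0.18 16.23] rot [ 0.     0.    -0.001]
```

Call:
send_rows([
  {"translation": [0.2,0.2,4],"delta_rot": [0,0,0],"jaw": 6},
  {"translation": [0.2,0.2,8],"delta_rot": [0,0,0],"jaw": 6},
  {"translation": [0.2,0.2,11],"delta_rot": [0,0,0],"jaw": 6},
  {"translation": [0.2,0.2,13.5],"delta_rot": [0,0,0],"jaw": 6},
  {"translation": [0.2,0.2,15.5],"delta_rot": [0,0,0],"jaw": 6},
  {"translation": [0.2,0.2,16.2],"delta_rot": [0,0,0],"jaw": 6},
  {"translation": [0.2,0.2,16.2],"delta_rot": [0,0,0],"jaw": 4},
  {"translation": [0.2,0.2,16.2],"delta_rot": [0,0,0],"jaw": 2.5},
])

```text
time: 10.7
tool_pos: [0.4691, -0.2248, 0.0895]
tool_rot: [0.001, 0.617, 0.787, 0.0]
contact_force: [0.6, 0.4, -0.4]
gripper_width: 0.372
grasp_force: 0.0
```

Call:
send_rows([
  {"translation": [0,0,0],"delta_rot": [0,0,0],"jaw": 2},
  {"translation": [0,0,0],"delta_rot": [0,0,0],"jaw": 1.6},
  {"translation": [0,0,0],"delta_rot": [0,0,0],"jaw": 1.2},
  {"translation": [0,0,0],"delta_rot": [0,0,0],"jaw": 0.6},
  {"translation": [0,0,0],"delta_rot": [0,0,0],"jaw": 0.6},
  {"translation": [0,0,0],"delta_rot": [0,0,0],"jaw": 0.6},
  {"translation": [0,0,0],"delta_rot": [0,0,0],"jaw": 0.6},
  {"translation": [0,0,0],"delta_rot": [0,0,0],"jaw": 0.6},
])

```text
time: 11.5
tool_pos: [0.4689, -0.2248, 0.0894]
tool_rot: [0.001, 0.617, 0.787, -0.0]
contact_force: [-0.3, 0.2, 6.1]
gripper_width: 0.129
grasp_force: 59.4
```

Call:
send_rows([
  {"translation": [0,0,-1],"delta_rot": [0,0,0],"jaw": 0.6},
  {"translation": [0,0,-3],"delta_rot": [0,0,0],"jaw": 0.6},
  {"translation": [0,0,-5],"delta_rot": [0,0,0],"jaw": 0.6},
  {"translation": [0,0,-7.5],"delta_rot": [0,0,0],"jaw": 0.6},
  {"translation": [0,0,-10],"delta_rot": [0,0,0],"jaw": 0.6},
  {"translation": [0,0,-12],"delta_rot": [0,0,0],"jaw": 0.6},
  {"translation": [0,0,-12],"delta_rot": [0,0,0],"jaw": 0.6},
  {"translation": [0,0,-12],"delta_rot": [0,0,0],"jaw": 0.6},
])

```text
time: 12.3
tool_pos: [0.4682, -0.2242, 0.2078]
tool_rot: [-0.0, 0.617, 0.787, 0.0]
contact_force: [-0.5, 0.0, -1.8]
gripper_width: 0.125
grasp_force: 59.4
```

```bash
python3 -c "
from h import *
plan(.5089,.1106,.21,13.8)"
```

```text
cm [31.55 11.91 -0.21] rot [-0.    -0.    -0.001]
```

Call:
send_rows([
  {"translation": [3,1.1,0],"delta_rot": [0,0,0],"jaw": 0.6},
  {"translation": [7.2,2.7,0],"delta_rot": [0,0,0],"jaw": 0.6},
  {"translation": [11.4,4.3,0],"delta_rot": [0,0,0],"jaw": 0.6},
  {"translation": [15.6,5.9,0],"delta_rot": [0,0,0],"jaw": 0.6},
  {"translation": [19.8,7.5,0],"delta_rot": [0,0,0],"jaw": 0.6},
  {"translation": [24,9.1,0],"delta_rot": [0,0,0],"jaw": 0.6},
  {"translation": [27.5,10.4,0],"delta_rot": [0,0,0],"jaw": 0.6},
  {"translation": [30,11.3,0],"delta_rot": [0,0,0],"jaw": 0.6},
])

```text
time: 13.1
tool_pos: [0.5055, 0.0963, 0.2057]
tool_rot: [-0.002, 0.617, 0.787, -0.001]
contact_force: [0.8, 0.2, -1.9]
gripper_width: 0.129
grasp_force: 59.3
```

Call:
send_rows([
  {"translation": [1,0.4,0],"delta_rot": [0,0,0],"jaw": 0.6},
  {"translation": [1.5,0.6,0],"delta_rot": [0,0,0],"jaw": 0.6},
  {"translation": [1.5,0.6,0],"delta_rot": [0,0,0],"jaw": 0.6},
  {"translation": [1.5,0.6,0],"delta_rot": [0,0,0],"jaw": 0.6},
  {"translation": [1.5,0.6,0],"delta_rot": [0,0,0],"jaw": 0.6},
  {"translation": [1.5,0.6,0],"delta_rot": [0,0,0],"jaw": 0.6},
  {"translation": [1.5,0.6,0],"delta_rot": [0,0,0],"jaw": 0.6},
  {"translation": [1.5,0.6,0],"delta_rot": [0,0,0],"jaw": 0.6},
])

```text
time: 13.9
tool_pos: [0.5092, 0.1096, 0.2084]
tool_rot: [0.0, 0.618, 0.787, 0.0]
contact_force: [-0.2, 0.3, -1.9]
gripper_width: 0.129
grasp_force: 59.3
```

Run:
```python
from h import *
import pickle
plan(.5089,.1106,.1304,13.8)
f=snap('wrist');pickle.dump(f,open('w5.pkl','wb'));cv2.imwrite('pics/w5.png',f['pixels'])
print(state()['tool_pos'])
```

```text
cm [ 0.1  -0.01  7.8 ] rot [ 0.     0.    -0.001]
[0.50918967 0.10969884 0.20839206]
```

View pics/w5.png

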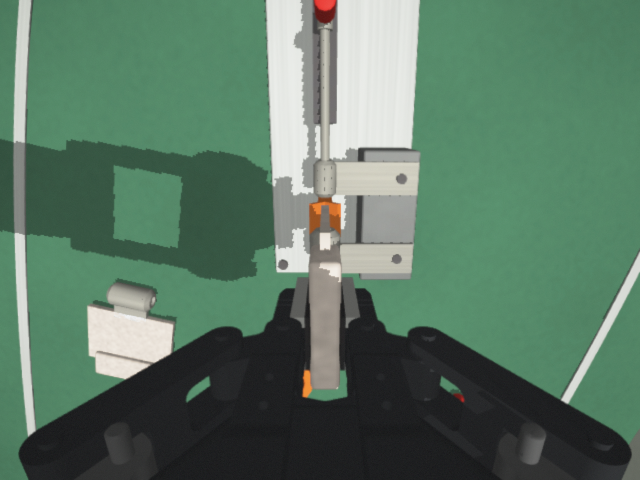

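The held white cover, bar at (325,320), lines up with the knuckle column at about 325. I'll descend to just above the cradle.

Call:
send_rows([
  {"translation": [0.1,0,1],"delta_rot": [0,0,0],"jaw": 0.6},
  {"translation": [0.1,0,2],"delta_rot": [0,0,0],"jaw": 0.6},
  {"translation": [0.1,0,3],"delta_rot": [0,0,0],"jaw": 0.6},
  {"translation": [0.1,0,4],"delta_rot": [0,0,0],"jaw": 0.6},
  {"translation": [0.1,0,4.8],"delta_rot": [0,0,0],"jaw": 0.6},
  {"translation": [0.1,0,5.4],"delta_rot": [0,0,0],"jaw": 0.6},
  {"translation": [0.1,0,5.4],"delta_rot": [0,0,0],"jaw": 0.6},
  {"translation": [0.1,0,5.4],"delta_rot": [0,0,0],"jaw": 0.6},
])

```text
time: 14.75
tool_pos: [0.509, 0.1109, 0.1544]
tool_rot: [0.0, 0.617, 0.787, 0.0]
contact_force: [0.6, 0.1, -0.7]
gripper_width: 0.13
grasp_force: 59.3
```

Run:
```python
from h import *
f=snap('side');c=f['pixels'][120:260,200:380];cv2.imwrite('pics/s6.png',cv2.resize(c,None,fx=4,fy=4,interpolation=2))
```

```text
(no output)
```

View pics/s6.png

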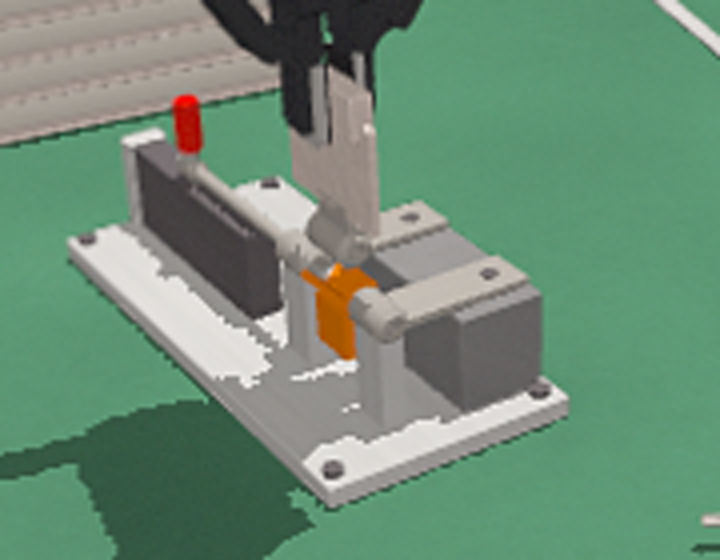

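The crop shows the cover knuckle at (335,230), above the gap. The light spot at (322,263) could be a bevel or the pin tip, so I'll check the earlier unobstructed wrist picture.

Run:
```python
from h import *
import pickle
f=pickle.load(open('w3.pkl','rb'));cv2.imwrite('pics/w3c.png',cv2.resize(f['pixels'][150:285,265:425],None,fx=4.4,fy=4.4,interpolation=2))
```

```text
(no output)
```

View pics/w3c.png

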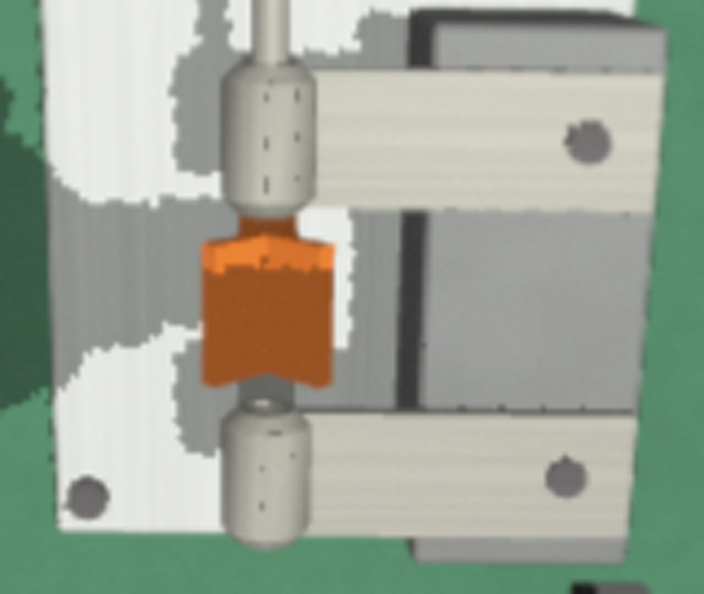

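The gap is clear and the pin is inside the +y bore. I'll continue down slowly.

Call:
send_rows([
  {"translation": [0,0,0.3],"delta_rot": [0,0,0],"jaw": 0.6},
  {"translation": [0,0,0.6],"delta_rot": [0,0,0],"jaw": 0.6},
  {"translation": [0,0,0.9],"delta_rot": [0,0,0],"jaw": 0.6},
  {"translation": [0,0,1.1],"delta_rot": [0,0,0],"jaw": 0.6},
  {"translation": [0,0,1.3],"delta_rot": [0,0,0],"jaw": 0.6},
  {"translation": [0,0,1.5],"delta_rot": [0,0,0],"jaw": 0.6},
  {"translation": [0,0,1.6],"delta_rot": [0,0,0],"jaw": 0.6},
  {"translation": [0,0,1.6],"delta_rot": [0,0,0],"jaw": 0.6},
])

```text
time: 15.6
tool_pos: [0.509, 0.1109, 0.1385]
tool_rot: [0.0, 0.617, 0.787, 0.0]
contact_force: [0.1, 0.3, -0.0]
gripper_width: 0.131
grasp_force: 59.4
```

Call:
send_rows([
  {"translation": [0,0,0.1],"delta_rot": [0,0,0],"jaw": 0.6},
  {"translation": [0,0,0.2],"delta_rot": [0,0,0],"jaw": 0.6},
  {"translation": [0,0,0.3],"delta_rot": [0,0,0],"jaw": 0.6},
  {"translation": [0,0,0.4],"delta_rot": [0,0,0],"jaw": 0.6},
  {"translation": [0,0,0.4],"delta_rot": [0,0,0],"jaw": 0.6},
  {"translation": [0,0,0.4],"delta_rot": [0,0,0],"jaw": 0.6},
  {"translation": [0,0,0.4],"delta_rot": [0,0,0],"jaw": 0.6},
  {"translation": [0,0,0.4],"delta_rot": [0,0,0],"jaw": 0.6},
])

```text
time: 16.4
tool_pos: [0.5091, 0.1109, 0.1345]
tool_rot: [0.0, 0.617, 0.787, 0.0]
contact_force: [-1.3, 0.2, 4.8]
gripper_width: 0.13
grasp_force: 60.2
```

Call:
send_rows([
  {"translation": [0,0,0.1],"delta_rot": [0,0,0],"jaw": 0.6},
  {"translation": [0,0,0.2],"delta_rot": [0,0,0],"jaw": 0.6},
  {"translation": [0,0,0.3],"delta_rot": [0,0,0],"jaw": 0.6},
  {"translation": [0,0,0.4],"delta_rot": [0,0,0],"jaw": 0.6},
  {"translation": [0,0,0.45],"delta_rot": [0,0,0],"jaw": 0.6},
  {"translation": [0,0,0.45],"delta_rot": [0,0,0],"jaw": 0.6},
  {"translation": [0,0,0.45],"delta_rot": [0,0,0],"jaw": 0.6},
  {"translation": [0,0,0.45],"delta_rot": [0,0,0],"jaw": 0.6},
])

```text
time: 17.2
tool_pos: [0.5092, 0.1109, 0.1303]
tool_rot: [0.0, 0.617, 0.787, 0.0]
contact_force: [-1.8, -0.3, 7.3]
gripper_width: 0.126
grasp_force: 60.7
```

Call:
send_rows([
  {"translation": [0,0,0.05],"delta_rot": [0,0,0],"jaw": 0.6},
  {"translation": [0,0,0.1],"delta_rot": [0,0,0],"jaw": 0.6},
  {"translation": [0,0,0.1],"delta_rot": [0,0,0],"jaw": 0.6},
  {"translation": [0,0,0.1],"delta_rot": [0,0,0],"jaw": 0.6},
  {"translation": [0,0,0.1],"delta_rot": [0,0,0],"jaw": 0.6},
  {"translation": [0,0,0.1],"delta_rot": [0,0,0],"jaw": 0.6},
  {"translation": [0,0,0.1],"delta_rot": [0,0,0],"jaw": 0.6},
  {"translation": [0,0,0.1],"delta_rot": [0,0,0],"jaw": 0.6},
])

```text
time: 18.0
tool_pos: [0.5094, 0.1109, 0.1303]
tool_rot: [0.0, 0.617, 0.787, 0.0]
contact_force: [-3.7, -0.7, 10.7]
gripper_width: 0.127
grasp_force: 61.3
```

Run:
```python
from h import *
f=snap('side');c=f['pixels'][130:260,210:370];cv2.imwrite('pics/s7.png',cv2.resize(c,None,fx=4.5,fy=4.5,interpolation=2))
print(state()['contact_force'])
```

```text
[-3.19726456 -0.01129687 11.03113603]
```

View pics/s7.png

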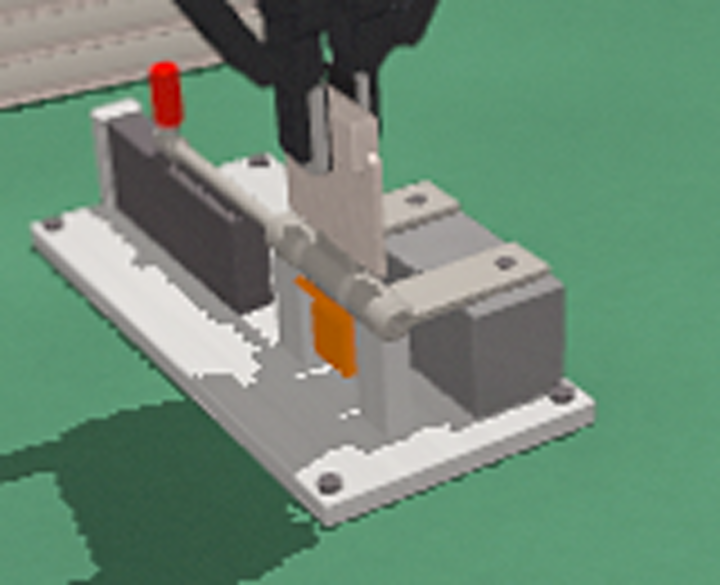

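The cover stands in the gap with its knuckle in line with the fixed ones at about (345,270). The force rose to 11 N with no further travel, so the cradle has bottomed. I'm handing in.

```bash
python3 -c "
from h import *
print(job_done())"
```

```text
the job is handed in; nothing more can be done
None
```

I handed the job in at about 18 s of the 48 s limit: the pin is drawn clear of the gap, and the white cover is gripped and held down with the cradle bottomed and the knuckles visually in line. The hand-in gave no verdict.

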